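Plate a cheese wedge and hold its cover poised over the grooved board

TASK

Set the wedge of cheese that lies near the front of the counter lengthwise in the middle of the grooved wooden board and let go of it, then bring the white rectangular cover across to it without disturbing the jars and the tin that stand in the way. Lower it round the wedge until its rim hangs level about a finger's width (15 mm) above the board, square and centred over the groove that it will sit in, and never let it touch the board or the cheese. Stop there and finish still holding it, because I want to slip the label in under the rim before it goes down.

Things in the scene. Friction and masses are not known exactly. Their poses are not given: they have to be found in the camera images.
- wedge: wrapped pale wedge of cheese, 63 x 89 x 47 mm, 0.2 kg, loose, standing flat: the only wedge at the front of the counter, left or right of the board (the cover on the other side). Origin: centre of its underside; z up, y along its length: a triangle from above, the 62 mm wide rind at y = -44 mm, the sharp tip at +44 mm (at first roughly towards the robot)
- wedge_middle (a point): point in the wedge near its weight centre, at [0, -15, 24] mm in the wedge's frame; there the wedge is 44 mm wide and can be pinched from above across its x; its two cut faces are upright, each 20 degrees off its y axis. Axes like the wedge's
- board: wooden serving board, fixed, 226 x 172 x 18 mm (x, y, z), with a rounded rectangular groove 17 mm wide and 5 mm deep sunk in its top; the groove's centre line is 175 mm long in x and 120 mm in y, and the flat field inside the groove is 158 x 103 mm. Origin: centre of its underside; x along its length, z up. It lies between the wedge and the cover
- board_top (a point): centre of the board's top face (18 mm above the counter, on the level of the flat field); axes like the board's
- cover: white stoneware cover, an upturned rectangular box open below, outside 180 x 125 x 74 mm (x, y, z; handle not counted), walls 5 mm thick, clear inside 170 x 115 x 69 mm, about 0.5 kg, loose, standing upright on its rim. Its rim fits the board's groove with 6 mm to spare all round. Origin: centre of the rim's plane (its underside); x along its length (and along the handle), z up
- cover_handle (a point): middle of the cover's handle, 90 mm above the rim and 16 mm above the cover's flat top: an upright bar 64 mm long (along the cover's x), 16 mm thick (along its y) and 32 mm high with flat sides, to be pinched from above across its thickness; axes like the cover's
- big_jar: glass jar with a yellow lid, 66 mm across, 90 mm tall, a bystander standing on the counter between the board and the place at its left; origin: centre of its underside
- small_jar: glass jar with a dark lid, 62 mm across, 80 mm tall, a bystander beside the other jar; origin: centre of its underside
- spice_jar: slim spice jar with a red cap, 40 mm across, 106 mm tall, a bystander standing between the board and the place at its right; origin: centre of its underside
- round_tin: flat round food tin, 86 mm across, 40 mm tall, a bystander beside the spice jar; origin: centre of its underside
Mind the look-alikes: they are no part of the job. There is more than one size of the cover; the job needs the larger.

How it is judged:
By the outcome, as a careful person would: the job done as asked, in the order asked, and still so for the second after the job is handed in, while the arm keeps its last pose, push and grip.
It also fails if it takes over 54 s, if anything falls off the work surface, if the arm or the gripper's body presses on something with over 40 N, if the wrist force passes 120 N, or if a joint passes its speed limit or range.

ROBOT

A 6-joint arm with a two-finger parallel gripper is mounted at the origin on a cart in front of the work surface, level with it; the furniture and walls round the work are solid. World frame = base frame: x ahead of the robot, y to its left, z up, the work surface at z = 0. Lengths are in m, angles in rad, forces in N, time in s.
With the tool pointing down it reaches from about 0.225 to 0.875 m from the base axis. Payload 3.4 kg.
Tool frame: the origin (TCP) lies at the very end of the fingers, on their centre line; the grasp point (between the pads) lies 19 mm behind it; z points along the fingers, y is the line along which they close (so a half turn about z gives the same grasp; the last joint's range is limited). The gripper opens to 85 mm and grips with 20 to 120 N. Pads are 22 mm wide; open, the fingers measure 114 mm over their backs; the gripper's body (76 mm by 85 mm) begins 54 mm behind the grasp point. The pads swing forward as they close: fully open they stand 13 mm farther back than shut.
Start: joints at [1.201, 0.276, 1.505, -0, 1.361, -0.121], TCP at [0.142, 0.557, 0.231] pointing down, gripper open.
Joint ranges: [-2.89, 2.89], [-0.75, 2.08], [0.22, 2.7], [-1.18, 4.32], [0.11, 2.71], [-2.7, 2.7]. Speed limits (rad/s): [2.57, 2.57, 3.14, 3.14, 3.14, 3.14].

INTERFACE

Orientations are given as a unit quaternion [w, x, y, z].
In Python, from rig import manip, get_image, camera_info gives the robot as it stands. The module is installed in compiled form; this text tells all that it offers.
- The arm moves only by the shell command python3 -m crank 'ROWS' [FORCE]. ROWS is a JSON object of lists of equal length, an entry for each row: "translation": the shift along the tool's x, y, z in mm, a list of three; "roll": the turn about the tool's z in rad; "fingers": the opening, from 0 (shut) to 1 (fully open). A call has 1 to 8 rows; each row shifts and turns the commanded pose from where the row before left it, along the tool's axes as they then stand; what a row does not reach is not made up. A row lasts 1/10 s, in which the tool goes at most 50 mm and 8.59 degrees, less where a joint would pass 70% of its speed; a pose out of reach is approached as far as the arm can. A call is refused whole if a number of a shift passes 50 or a number of a turn 0.15, either way. A call with a gripper value outside its range is refused whole. The fingers move at their own pace and stop on an object; FORCE is the grip in N (left out, the last holds). Time passes only in rows, so rows that do not move let the fingers close. It gives the time, the measured TCP pose, the force, the opening and the grip force at its end, in the units of the state.
- manip.get_state(): the state, without advancing time (a new reading comes with each control period).
- get_image(name): name is "scene" or "top"; returns the picture (384x512x3 uint8, blue, green, red); there is no depth.
- camera_info(name): a dict with "mtx" (3x3 intrinsics, pixels), "rvec" (rotation vector, rad) and "tvec" (3), from world to camera coordinates, as OpenCV has them. Camera axes: x right, y down, z forward; pixel columns grow to the right and rows downward; lengths in m; the calibration is good to about 2 mm. A picture is of the moment at which its call begins. camera_info takes no time and is no camera call.
- manip.sign_off(): hands the job in; it is judged then, once.
The state is a dict: "clock": time; "qpos": joint angles; "qd": joint speeds; "effort": joint torques, N m; "position": TCP position; "ee_rot": TCP orientation; "contact_force": force on the tool from outside, world axes, zero at the start; "moment": the same for the moment, N m; "width": finger opening in m; "gripper_force": force on a finger pad.
Only numpy, scipy, OpenCV 4.12 (cv2) and the standard library are available. Lean on these libraries where they do the work, as an engineer would, in place of code of your own. Each camera call takes 0.05 s, during which the arm holds its last target. There are 200 camera calls.

## Working session

There is one attempt and no reset: what is moved stays moved. The work goes in short steps, Python scripts to look and compute and a shell command to move; the robot and the scene stay as the last step left them, time stands still between calls to the robot, and variables do not carry over. Pictures are saved under pics/ and viewed, at most 10 in all, crops included, and the job is handed in when it is done.

```bash
mkdir -p pics
cat > h.py <<'E'
from rig import manip, get_image, camera_info
import numpy as np, cv2
def cam(n):
    c=camera_info(n); K=np.array(c["mtx"],float); R=cv2.Rodrigues(np.array(c["rvec"],float))[0]; t=np.array(c["tvec"],float).reshape(3)
    return K,R,t
def onplane(n,uv,z):
    K,R,t=cam(n); d=R.T@np.linalg.inv(K)@np.array([uv[0],uv[1],1.]); o=-R.T@t
    return o+d*(z-o[2])/d[2]
def proj(n,P):
    K,R,t=cam(n); p=(K@(R@np.atleast_2d(P).T+t[:,None])).T; return p[:,:2]/p[:,2:]
def tri(a,b):
    "a,b: (cam,uv)"
    A=[];B=[]
    for n,uv in (a,b):
        K,R,t=cam(n); d=R.T@np.linalg.inv(K)@np.array([uv[0],uv[1],1.]); d/=np.linalg.norm(d); o=-R.T@t
        M=np.eye(3)-np.outer(d,d); A.append(M);B.append(M@o)
    return np.linalg.lstsq(np.vstack(A),np.hstack(B),rcond=None)[0]
E
python3 - <<'E'
from h import *
for n in("scene","top"):
    cv2.imwrite(f"pics/{n}0_raw.png",get_image(n)); i=cv2.imread(f"pics/{n}0_raw.png")
    cv2.imwrite(f"pics/{n}0.png",cv2.resize(i,(800,600),interpolation=cv2.INTER_CUBIC))
    K,R,t=cam(n); print(n,K.round(1).tolist(),(-R.T@t).round(3),R.round(2).tolist())
print(manip.get_state())
E
```

```text
scene [[415.5, 0.0, 255.7], [0.0, 415.5, 189.7], [0.0, 0.0, 1.0]] [-0.475 -0.709  0.731] [[0.54, -0.84, 0.01], [-0.4, -0.27, -0.88], [0.74, 0.47, -0.48]]
top [[351.7, 0.0, 250.2], [0.0, 351.7, 192.2], [0.0, 0.0, 1.0]] [ 0.259 -0.073  1.162] [[-0.05, -1.0, -0.0], [-0.98, 0.05, -0.2], [0.2, -0.01, -0.98]]
{'clock': 0.1, 'qpos': array([ 1.20101037e+00,  2.76562537e-01,  1.50598513e+00, -9.79574922e-06,
        1.36071770e+00, -1.20978839e-01]), 'qd': array([-5.22317391e-04, -1.96647532e-03, -3.94041454e-03,  2.91685909e-04,
        1.66355430e-03, -3.13161709e-05]), 'effort': array([-3.26487100e-05, -4.17703664e+01, -2.46404815e+01, -1.64206449e-04,
        6.03713168e-03, -1.61575082e-05]), 'position': array([0.14142075, 0.55685956, 0.23051719]), 'ee_rot': array([-1.98528108e-04,  1.24081863e-01,  9.92271632e-01, -8.12467138e-04]), 'contact_force': array([0.32774393, 0.138133  , 0.25444111]), 'moment': array([-0.00085358, -0.02809087,  0.00900107]), 'gripper_force': 0.0, 'width': 0.08568336634068645}
```

View pics/scene0.png

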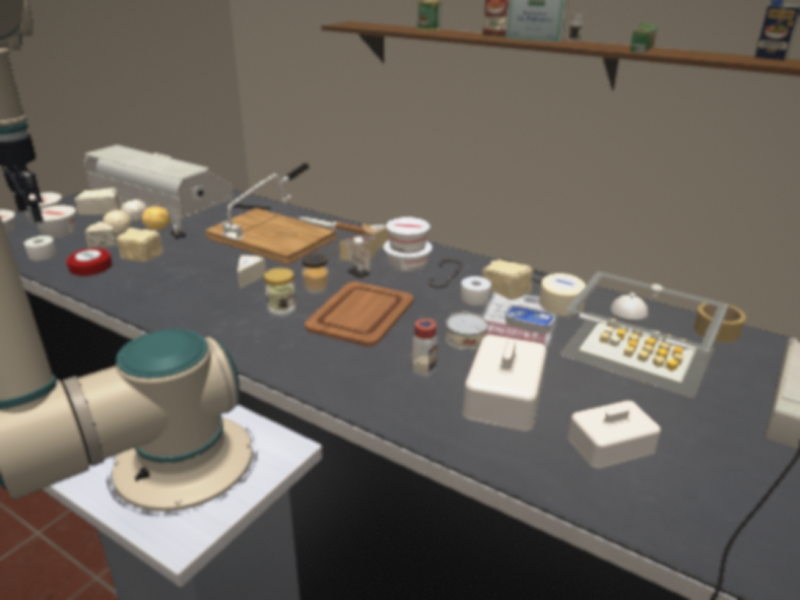

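View pics/top0.png

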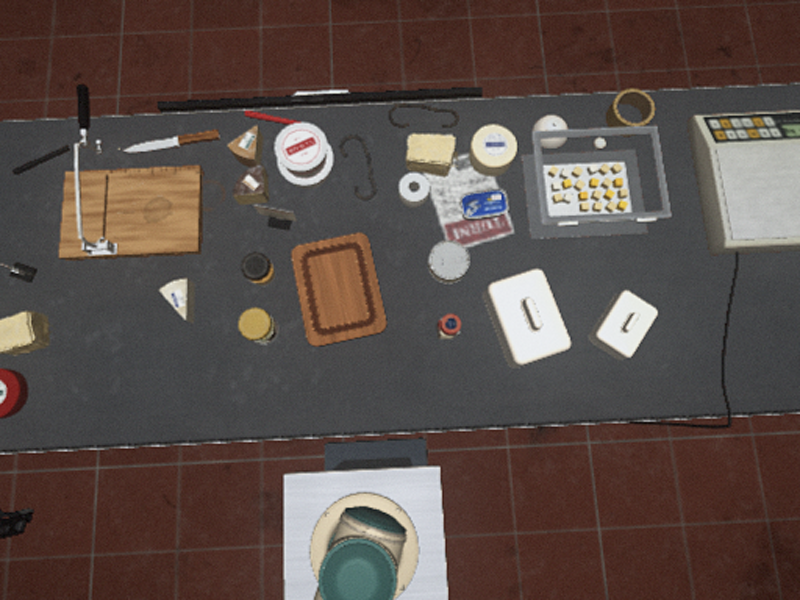

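The top view has three wedges: (177,298) pale at the front, and (245,143) and (250,185) brown at the back. The first is the only one at the front, left of the board. It has two white covers: (528,316) larger and (625,323) smaller, and the job needs the larger. I'll confirm both in enlarged crops.

```bash
cat > crop.py <<'E'
import cv2,numpy as np
def tile(f,x,y,s,w=400,h=300,step=10):
    i=cv2.imread(f)[y:y+h//s,x:x+w//s]; i=cv2.resize(i,(i.shape[1]*s,i.shape[0]*s),interpolation=cv2.INTER_CUBIC)
    i=cv2.copyMakeBorder(i,0,h-i.shape[0],0,w-i.shape[1],cv2.BORDER_CONSTANT)
    for k in range(-x%step,w//s,step): cv2.line(i,(int((k+.5)*s),0),(int((k+.5)*s),4),(0,255,0),1); cv2.putText(i,str(x+k),(int((k+.5)*s)-10,14),0,.33,(0,255,0),1)
    for k in range(-y%step,h//s,step): cv2.line(i,(0,int((k+.5)*s)),(4,int((k+.5)*s)),(0,255,0),1); cv2.putText(i,str(y+k),(5,int((k+.5)*s)+4),0,.33,(0,255,0),1)
    return i
def mont(out,ts): cv2.imwrite(out,np.vstack([np.hstack(ts[:2]),np.hstack(ts[2:])]))
E
python3 - <<'E'
from crop import *
T,S="pics/top0_raw.png","pics/scene0_raw.png"
mont("pics/m1.png",[tile(T,90,170,8),tile(S,140,155,8),tile(T,295,165,4),tile(S,285,200,4)])
E
```

```text
(no output)
```

View pics/m1.png

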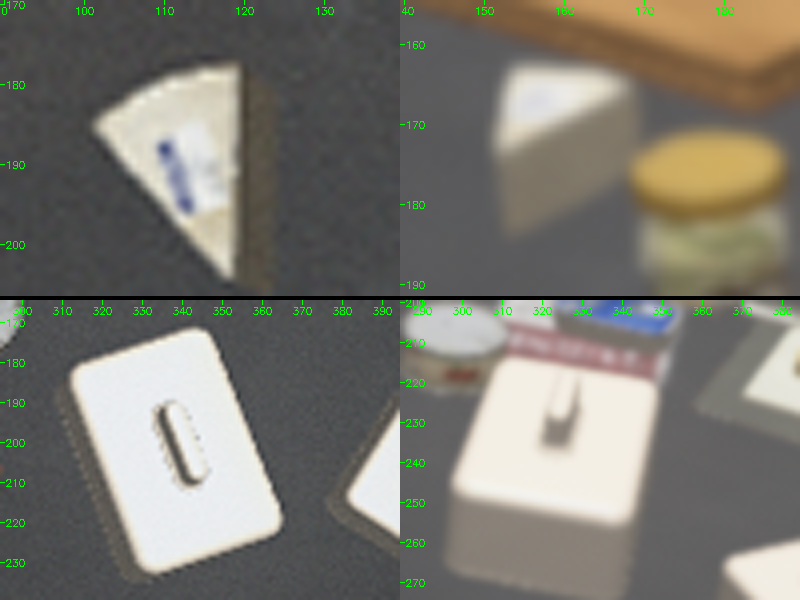

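The front wedge is pale with a label, with its top-face corners in the top view at (101,185), (119,178) and tip (118,204); in the scene view they are at (153,163), (168,165) and tip (152,173). The larger cover's top face spans about (312..365, 172..233) in the top view, handle around (340,200). Next I'll look at the board and the bystanders.

Run:
```python
from crop import *
T,S="pics/top0_raw.png","pics/scene0_raw.png"
mont("pics/m2.png",[tile(T,180,145,5),tile(S,190,170,5),tile(T,145,150,5),tile(T,260,145,5)])
from h import *
L=lambda n,uv,z:onplane(n,uv,z).round(4)
print("wedge tip tri",tri(("top",(118.5,204.3)),("scene",(152.5,173.5))).round(4))
print("rind R",tri(("top",(119.2,178)),("scene",(168,165))).round(4),"rind L",tri(("top",(101.2,185.2)),("scene",(153.5,163))).round(4))
for uv in((118.5,204.3),(119.2,178),(101.2,185.2)): print(L("top",uv,.047))
for n in("top","scene"):
    i=cv2.imread(f"pics/{n}0_raw.png"); m=((i.min(2)>190)).astype(np.uint8)
    c,_=cv2.findContours(m,cv2.RETR_EXTERNAL,cv2.CHAIN_APPROX_NONE)
    q=(339,202) if n=="top" else (325,232)
    for k in c:
        if cv2.contourArea(k)>300 and (cv2.pointPolygonTest(k,q,True)>-15):
            P=np.array([onplane(n,p,.074)[:2] for p in k[:,0].astype(float)])
            r=cv2.minAreaRect((P*1000).astype(np.float32)); print(n,"cover",r, (P.min(0)+P.max(0))/2)
```

```text
wedge tip tri [0.4694 0.3478 0.0426]
rind R [0.5554 0.3492 0.043 ] rind L [0.5344 0.4061 0.0445]
[0.4682 0.3465 0.047 ]
[0.5555 0.3464 0.047 ]
[0.5343 0.4044 0.047 ]
top cover ((437.06134033203125, -353.9718017578125), (170.20816040039062, 116.36705780029297), 15.4895658493042) [ 0.43674271 -0.35447638]
scene cover ((428.7342529296875, -357.87396240234375), (173.89122009277344, 114.01909637451172), 15.597640037536621) [ 0.42817807 -0.3580977 ]
```

View pics/m2.png

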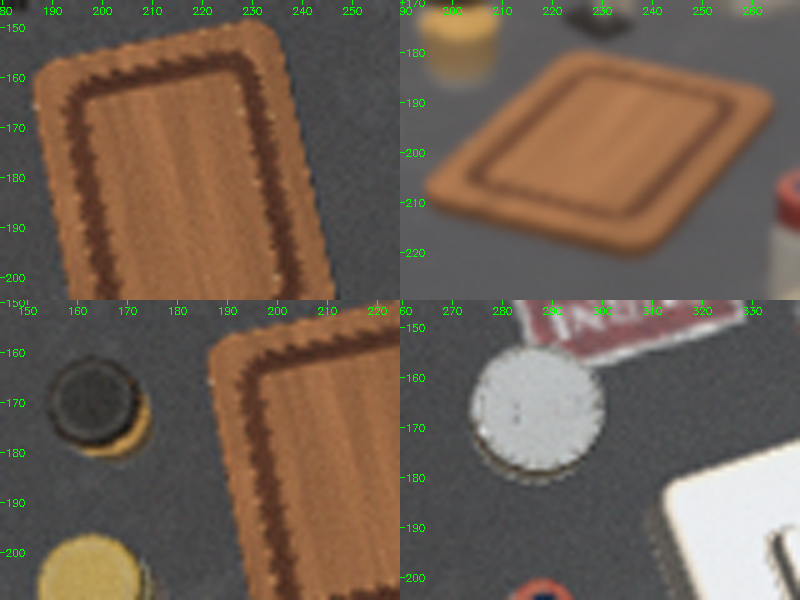

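Board groove outline in the top view: corners about (195,165), (230,157), running to (203,205)…; jar lids at (163.5,170) and (163,207), tin (287,167), spice cap (288,206). Next I'll fit the board numerically in both views.

Run:
```python
from h import *
for n,c in(("top",(217,185)),("scene",(230,200))):
    i=cv2.imread(f"pics/{n}0_raw.png"); b,g,r=[i[...,k].astype(int) for k in range(3)]
    m=(((r-b)>28)&(r>50)).astype(np.uint8)
    cs,_=cv2.findContours(m,cv2.RETR_EXTERNAL,cv2.CHAIN_APPROX_NONE)
    k=[k for k in cs if cv2.pointPolygonTest(k,c,False)>0][0]
    pr=lambda k:(np.array([onplane(n,p,.018)[:2] for p in k[:,0].astype(float)])*1000).astype(np.float32)
    print(n,"outer",cv2.minAreaRect(pr(k)))
    mask=cv2.drawContours(np.zeros_like(m),[k],-1,1,-1); core=cv2.erode(mask,np.ones((9,9)))
    med=np.median(r[core>0])
    f=((r>med*.78)&(core>0)).astype(np.uint8)
    cs,_=cv2.findContours(f,cv2.RETR_LIST,cv2.CHAIN_APPROX_NONE)
    for k in cs:
        if cv2.contourArea(k)>400: print(n,"contour",cv2.minAreaRect(pr(k)))
    cv2.imwrite(f"pics/mask_{n}.png",f*255)
# triangulated groove-inner corners by eye check of height
for nm,a,b in(("far-left",(195.5,163),(226,184)),):
    print(nm,tri(("top",a),("scene",b)).round(4))
for nm,uv,z in(("small",(163.5,170),.08),("big",(163,207),.09),("tin",(287,166),.04),("spice",(287.5,207.5),.106)): print(nm,onplane("top",uv,z).round(3))
```

```text
top outer ((526.1487426757812, 33.99030303955078), (227.34954833984375, 173.0471954345703), 9.393214225769043)
top contour ((525.37451171875, 32.902767181396484), (162.4433135986328, 107.28237915039062), 9.391813278198242)
scene outer ((516.3526000976562, 28.383331298828125), (244.7896270751953, 179.08966064453125), 9.610391616821289)
scene contour ((513.0286254882812, 25.156646728515625), (183.95692443847656, 130.77676391601562), 9.253883361816406)
far-left [0.6004 0.1044 0.0145]
small [0.566 0.193 0.08 ]
big [0.445 0.193 0.09 ]
tin [ 0.57  -0.205  0.04 ]
spice [ 0.421 -0.189  0.106]
```

```bash
cat > go.py <<'E'
import sys,numpy as np
from rig import manip
from scipy.spatial.transform import Rotation as Ro
s=manip.get_state(); q=s["ee_rot"]; R=Ro.from_quat([q[1],q[2],q[3],q[0]]).as_matrix()
yaw=np.degrees(np.arctan2(R[1,1],R[0,1])); p=s["position"]
print("t %.2f pos"%s["clock"],p.round(4),"yawY %.2f"%yaw,"tilt",R[:,2].round(4),"F",s["contact_force"].round(1),"M",s["moment"].round(2),"w %.4f gf %.1f"%(s["width"],s["gripper_force"]))
if len(sys.argv)>1:
    x,y,z,ty=map(float,sys.argv[1:5]); d=(ty-yaw+180)%360-180
    roll=-np.radians(d); R2=R@Ro.from_rotvec([0,0,roll]).as_matrix()
    print("roll %.3f then mm"%roll,(R2.T@(np.array([x,y,z])-p)*1000).round(1))
E
python3 go.py .522 .3667 .12 110.6
```

```text
t 0.10 pos [0.1414 0.5569 0.2305] yawY 75.74 tilt [-6.0e-04 -1.6e-03 -1.0e+00] F [0.3 0.1 0.3] M [-0.   -0.03  0.01] w 0.0857 gf 0.0
roll -0.608 then mm [-289.5 -311.8  110.6]
```

```bash
python3 -m crank '{"translation":[[0,0,0],[0,0,0],[0,0,0],[0,0,0],[0,0,0],[-20,-21,6],[-30,-32,10],[-30,-33,10]],"roll":[-0.12,-0.12,-0.12,-0.12,-0.128,0,0,0],"fingers":[1,1,1,1,1,1,1,1]}'
python3 -m crank '{"translation":[[-30,-33,10],[-30,-33,12],[-30,-33,12],[-30,-33,12],[-30,-33,12],[-30,-33,14],[-29,-26,12],[0,0,0]],"roll":[0,0,0,0,0,0,0,0],"fingers":[1,1,1,1,1,1,1,1]}'
python3 -m crank '{"translation":[[0,0,0],[0,0,0]],"roll":[0,0],"fingers":[1,1]}' >/dev/null; python3 go.py .522 .3667 .010 110.6
```

```text
clock: 0.9
position: [0.2472, 0.5045, 0.2047]
ee_rot: [0.0, -0.18, 0.984, 0.0]
contact_force: [0.4, 0.6, 0.5]
width: 0.0855
gripper_force: 0.0
clock: 1.7
position: [0.5251, 0.3657, 0.1186]
ee_rot: [-0.0, -0.176, 0.984, -0.001]
contact_force: [-0.8, 0.6, 0.8]
width: 0.0859
gripper_force: 0.0
t 1.90 pos [0.5201 0.369  0.1212] yawY 110.60 tilt [-0.0012  0.     -1.    ] F [-0.7 -0.6  0.4] M [ 0.05 -0.02 -0.02] w 0.0856 gf 0.0
roll 0.000 then mm [ -1.1  -2.9 111.2]
```

```bash
python3 -m crank '{"translation":[[-1,-3,25],[0,0,30],[0,0,25],[0,0,16],[0,0,10],[0,0,5],[0,0,0],[0,0,0]],"roll":[0,0,0,0,0,0,0,0],"fingers":[1,1,1,1,1,1,1,1]}' 40 >/dev/null; python3 go.py .522 .3667 .010 110.6
python3 - <<'E'
from crop import *
from h import *
for n in("top","scene"): cv2.imwrite(f"pics/{n}1_raw.png",get_image(n))
mont("pics/m3.png",[tile("pics/top1_raw.png",70,160,5),tile("pics/scene1_raw.png",120,130,5),tile("pics/top0_raw.png",70,160,5),tile("pics/scene0_raw.png",120,130,5)])
E
```

```text
t 2.70 pos [0.5236 0.3669 0.0114] yawY 110.61 tilt [ 0.0017  0.001  -1.    ] F [-0.2  0.3  0.8] M [ 0.04 -0.   -0.02] w 0.0852 gf 0.0
roll 0.000 then mm [1.5 0.4 1.4]
```

View pics/m3.png

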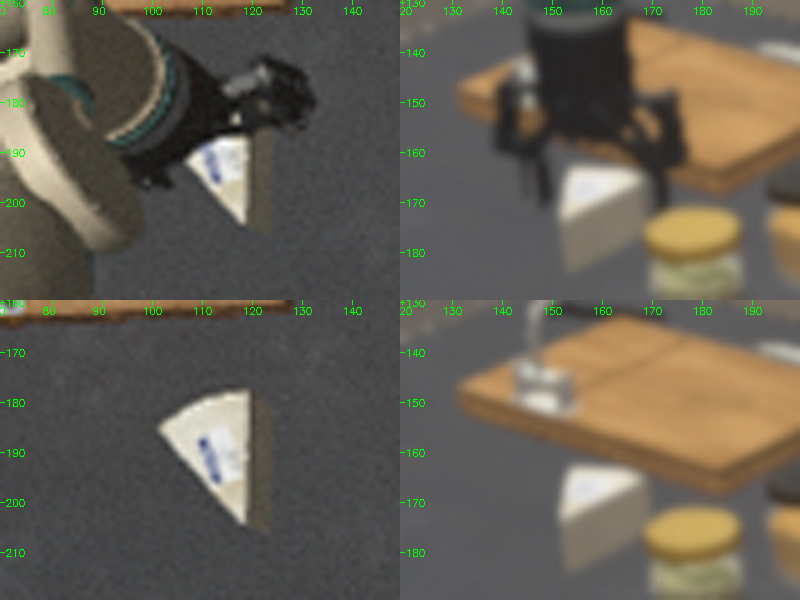

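The fingers straddle the undisturbed wedge (scene: fingers at about (149,168) and (168,168), wedge between). I'll close now.

```bash
python3 -m crank '{"translation":[[0,0,0],[0,0,0],[0,0,0],[0,0,0],[0,0,0],[0,0,0],[0,0,0],[0,0,0]],"roll":[0,0,0,0,0,0,0,0],"fingers":[0.7,0.55,0.5,0.45,0.4,0.3,0.3,0.3]}' 40 ; python3 go.py
python3 -m crank '{"translation":[[0,0,-5],[0,0,-10],[0,0,-10],[0,0,0]],"roll":[0,0,0,0],"fingers":[0.3,0.3,0.3,0.3]}'
python3 go.py .5403 .0358 .15 99.4
```

```text
clock: 3.6
position: [0.5234, 0.3665, 0.0111]
ee_rot: [0.0, -0.179, 0.984, 0.0]
contact_force: [-0.9, -0.0, 5.1]
width: 0.0488
gripper_force: 38.8
t 3.60 pos [0.5234 0.3665 0.0111] yawY 110.57 tilt [ 9.e-04  7.e-04 -1.e+00] F [-0.9 -0.   5.1] M [ 0.05  0.15 -0.02] w 0.0488 gf 38.8
clock: 4.0
position: [0.5244, 0.3669, 0.0372]
ee_rot: [0.002, -0.179, 0.984, 0.001]
contact_force: [0.1, 0.1, -1.2]
width: 0.0485
gripper_force: 39.1
t 4.00 pos [0.5244 0.3669 0.0372] yawY 110.58 tilt [ 0.0032  0.0018 -1.    ] F [ 0.1  0.1 -1.2] M [-0.01 -0.02 -0.01] w 0.0485 gf 39.1
roll 0.195 then mm [  38.  -329.1 -113.3]
```

```bash
python3 -m crank '{"translation":[[0,0,-25],[0,0,-35],[0,0,-30],[0,0,-23],[0,0,0],[0,0,0],[4,-20,0],[4,-35,0]],"roll":[0,0,0,0,0.1,0.095,0,0],"fingers":[0.3,0.3,0.3,0.3,0.3,0.3,0.3,0.3]}' >/dev/null
python3 -m crank '{"translation":[[4,-40,0],[5,-40,0],[5,-40,0],[5,-40,0],[4,-40,0],[4,-40,0],[0,-30,0],[0,0,0]],"roll":[0,0,0,0,0,0,0,0],"fingers":[0.3,0.3,0.3,0.3,0.3,0.3,0.3,0.3]}' >/dev/null
python3 -m crank '{"translation":[[0,0,0],[0,0,0]],"roll":[0,0],"fingers":[0.3,0.3]}' >/dev/null
python3 go.py .5373 .0353 .032 99.4
```

```text
t 5.80 pos [0.5411 0.0402 0.1481] yawY 99.44 tilt [-8.e-04  6.e-04 -1.e+00] F [-1.   1.2 -2.8] M [-0.01  0.04 -0.03] w 0.0485 gf 39.6
roll 0.001 then mm [  4.5  -4.3 116.1]
```

```bash
python3 -m crank '{"translation":[[4,-4,20],[0,0,35],[0,0,30],[0,0,16],[0,0,10],[0,0,0],[0,0,0],[0,0,0]],"roll":[0,0,0,0,0,0,0,0],"fingers":[0.3,0.3,0.3,0.3,0.3,0.3,0.3,0.3]}' >/dev/null
python3 go.py .5373 .0353 .029 99.4
python3 - <<'E'
from crop import *
from h import *
for n in("top","scene"): cv2.imwrite(f"pics/{n}2_raw.png",get_image(n))
mont("pics/m4.png",[tile("pics/top2_raw.png",180,140,5),tile("pics/scene2_raw.png",190,160,5),tile("pics/top2_raw.png",190,165,8),tile("pics/scene2_raw.png",205,175,8)])
E
```

```text
t 6.60 pos [0.5395 0.0355 0.0384] yawY 99.44 tilt [ 0.0025 -0.     -1.    ] F [ 1.3 -0.4 -1.4] M [-0.05 -0.02  0.02] w 0.0486 gf 39.6
roll 0.001 then mm [2.2 0.1 9.4]
```

View pics/m4.png

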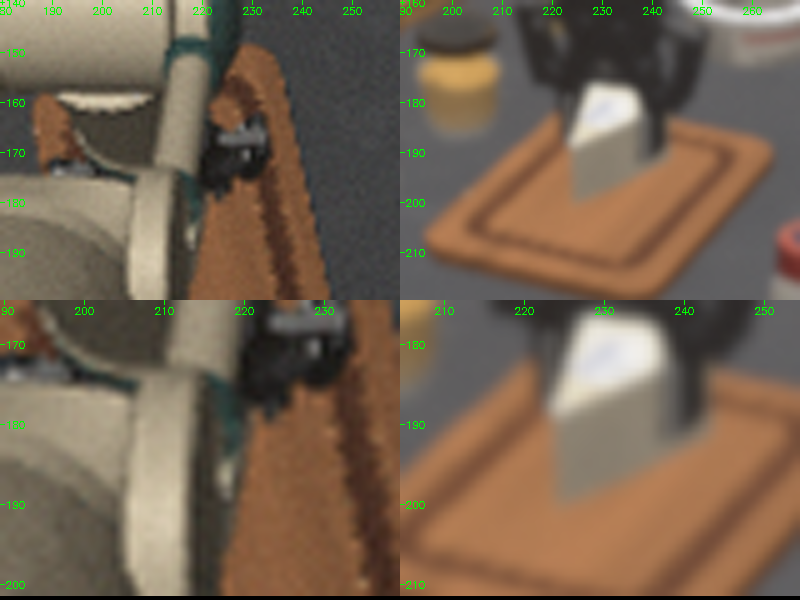

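The wedge is held just above the board with its tip at scene (223.5,189). The arm hides it in the top view. I'll work out the tip's position relative to the TCP.

Run:
```python
from h import *
a=onplane("scene",(152.5,173.5),.047); print("orig scene",a.round(4),"bias vs top",(a-[.4682,.3465,.047]).round(4))
b=onplane("scene",(223.5,189),.047+.0273); print("now",b.round(4), "corr", (b-(a-[.4682,.3465,.047])).round(4))
c=np.array([.5395,.0355]); u=np.array([np.cos(np.radians(189.4)),np.sin(np.radians(189.4))])
p=(b-(a-[.4682,.3465,.047]))[:2]; print("tip ahead of TCP along y",(p-c)@u, "lateral",(p-c)@[-u[1],u[0]])
print("scene of true board centre by top",proj("scene",[.5255,.0333,.018]))
```

```text
orig scene [0.4635 0.3407 0.047 ] bias vs top [-0.0047 -0.0058  0.    ]
now [0.475  0.025  0.0743] corr [0.4797 0.0309 0.0743]
tip ahead of TCP along y 0.05976566420714251 lateral -0.005192390096385215
scene of true board centre by top [[230.8230647  196.85189286]]
```

```bash
python3 -m crank '{"translation":[[0,0,5],[0,0,2],[0,0,1],[0,0,0]],"roll":[0,0,0,0],"fingers":[0.3,0.3,0.3,0.3]}'
python3 -m crank '{"translation":[[0,0,0.7],[0,0,0]],"roll":[0,0],"fingers":[0.3,0.3]}'
```

```text
clock: 7.1
position: [0.5383, 0.0353, 0.0292]
ee_rot: [-0.0, -0.082, 0.997, 0.0]
contact_force: [0.1, 0.5, -1.4]
width: 0.0484
gripper_force: 39.6
clock: 7.3
position: [0.5384, 0.0353, 0.0291]
ee_rot: [0.0, -0.082, 0.997, 0.0]
contact_force: [-2.0, 0.4, 3.6]
width: 0.0484
gripper_force: 40.3
```

Contact came at 18 mm, matching the board top. I'll release and rise.

```bash
python3 -m crank '{"translation":[[0,0,0],[0,0,0],[0,0,0],[0,0,0],[0,0,0],[0,0,-10],[0,0,-25],[0,0,-35]],"roll":[0,0,0,0,0,0,0,0],"fingers":[0.65,0.75,0.9,1,1,1,1,1]}'
python3 -m crank '{"translation":[[0,0,-40],[0,0,-40],[0,0,-40],[0,0,-20],[0,0,0],[0,0,0]],"roll":[0,0,0,0,0.15,0.15],"fingers":[1,1,1,1,1,1]}' >/dev/null; python3 go.py .437 -.354 .23 -74.5
```

```text
clock: 8.1
position: [0.5371, 0.0354, 0.0984]
ee_rot: [-0.002, -0.082, 0.997, 0.0]
contact_force: [1.2, 0.1, -0.3]
width: 0.0855
gripper_force: 0.0
t 8.70 pos [0.5388 0.0353 0.2407] yawY 81.87 tilt [ 3.3e-03 -1.0e-04 -1.0e+00] F [-0.4  0.   0.7] M [ 0.01 -0.03  0.01] w 0.0853 gf 0.0
roll 2.729 then mm [-202.2  347.9   10.4]
```

```bash
for k in 1 ; do python3 -m crank '{"translation":[[0,0,0],[0,0,0],[0,0,0],[0,0,0],[0,0,0],[0,0,0],[0,0,0],[0,0,0]],"roll":[0.14,0.14,0.14,0.14,0.14,0.14,0.14,0.14],"fingers":[1,1,1,1,1,1,1,1]}' >/dev/null; done
python3 -m crank '{"translation":[[0,0,0],[0,0,0],[0,0,0],[0,0,0],[0,0,0],[0,0,0],[0,0,0],[0,0,0]],"roll":[0.14,0.14,0.14,0.14,0.14,0.14,0.14,0.14],"fingers":[1,1,1,1,1,1,1,1]}' >/dev/null
python3 -m crank '{"translation":[[0,0,0],[0,0,0],[0,0,0],[0,0,0],[-10,18,0],[-20,35,0],[-22,38,0],[-22,38,0]],"roll":[0.14,0.14,0.14,0.069,0,0,0,0],"fingers":[1,1,1,1,1,1,1,1]}' >/dev/null
python3 -m crank '{"translation":[[-22,38,0],[-22,38,0],[-22,38,0],[-22,38,0],[-20,34,0],[-20,33,10],[0,0,0],[0,0,0]],"roll":[0,0,0,0,0,0,0,0],"fingers":[1,1,1,1,1,1,1,1]}' >/dev/null
python3 go.py .437 -.354 .15 -74.5
python3 - <<'E'
from crop import *
from h import *
for n in("top","scene"): cv2.imwrite(f"pics/{n}3_raw.png",get_image(n))
mont("pics/m5.png",[tile("pics/top3_raw.png",180,140,5),tile("pics/scene3_raw.png",190,160,5),tile("pics/top3_raw.png",290,155,4),tile("pics/scene3_raw.png",285,190,4)])
n="top"; i=cv2.imread("pics/top3_raw.png")[150:225,185:250]; m=((i.min(2)>130)).astype(np.uint8)
c,_=cv2.findContours(m,cv2.RETR_EXTERNAL,cv2.CHAIN_APPROX_NONE); k=max(c,key=cv2.contourArea)
P=np.array([onplane(n,p+[185,150],.065)[:2] for p in k[:,0].astype(float)],np.float32)
a,t=cv2.minEnclosingTriangle(P.reshape(-1,1,2)*1000); print("tri",t.reshape(3,2).round(1).tolist(),"span",P.min(0),P.max(0),"ctr",P.mean(0))
E
```

```text
t 11.90 pos [ 0.4387 -0.355   0.2286] yawY -74.26 tilt [-2.0e-04  1.1e-03 -1.0e+00] F [ 0.3  0.7 -0.4] M [-0.06 -0.05 -0.04] w 0.0856 gf 0.0
roll 0.004 then mm [-1.3 -1.3 78.6]
tri [[563.5, 7.199999809265137], [480.5, 27.399999618530273], [566.9000244140625, 74.19999694824219]] span [0.48211998 0.01157591] [0.56536436 0.06664773] ctr [0.53219885 0.03383102]
```

View pics/m5.png

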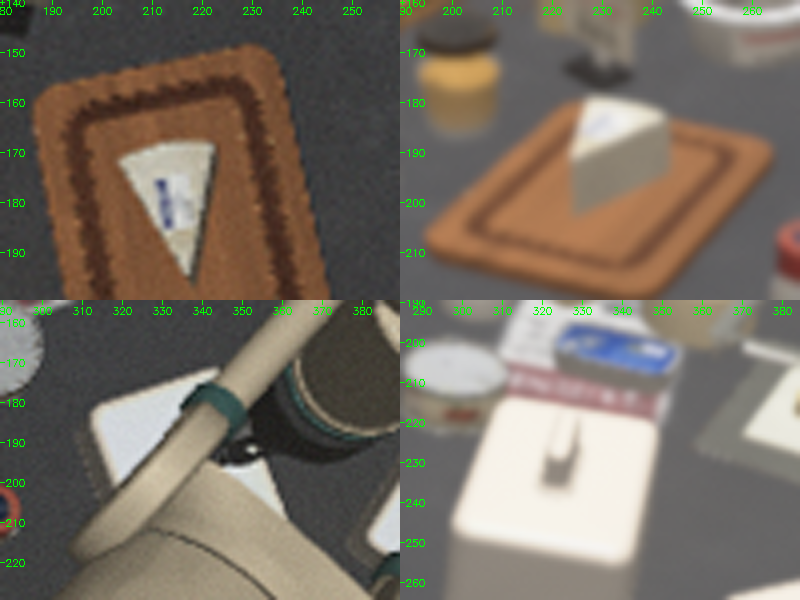

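The wedge stands centred on the board (tip at top (218.6,195), axis 8.9° against the board's 9.4°, centre within about 3 mm), and the cover is untouched. I'll check the handle position, then descend.

```bash
python3 -c "
from h import *
print(onplane('top',(340.5,200.5),.106).round(4), onplane('scene',(325,222),.106).round(4))"
python3 -m crank '{"translation":[[-1,-1,15],[0,0,25],[0,0,25],[0,0,15],[0,0,0],[0,0,0]],"roll":[0.004,0,0,0,0,0],"fingers":[1,1,1,1,1,1]}' >/dev/null; python3 go.py .437 -.354 .080 -74.5
```

```text
[ 0.4343 -0.3518  0.106 ] [ 0.4343 -0.3536  0.106 ]
t 12.60 pos [ 0.4387 -0.3532  0.1494] yawY -74.28 tilt [ 7.e-04 -4.e-04 -1.e+00] F [-0.7  0.5 -0.5] M [-0.02 -0.   -0.  ] w 0.0858 gf 0.0
roll 0.004 then mm [-1.8  0.3 69.4]
```

```bash
python3 -m crank '{"translation":[[-2,0,15],[0,0,25],[0,0,15],[0,0,8],[0,0,4],[0,0,0],[0,0,0]],"roll":[0.002,0,0,0,0,0,0],"fingers":[1,1,1,1,1,1,1]}' ; python3 go.py .436 -.354 .080 -74.5
```

```text
clock: 13.3
position: [0.4367, -0.355, 0.0826]
ee_rot: [0.001, 0.991, 0.135, 0.001]
contact_force: [0.4, 0.0, 0.1]
width: 0.0854
gripper_force: 0.0
t 13.30 pos [ 0.4367 -0.355   0.0826] yawY -74.48 tilt [ 0.0014 -0.0013 -1.    ] F [0.4 0.  0.1] M [ 0.03 -0.03  0.01] w 0.0854 gf 0.0
roll 0.000 then mm [-0.4 -1.2  2.5]
```

```bash
python3 -m crank '{"translation":[[0,0,0],[0,0,0],[0,0,0],[0,0,0],[0,0,0],[0,0,0],[0,0,0]],"roll":[0,0,0,0,0,0,0],"fingers":[0.7,0.5,0.4,0.3,0.25,0.22,0.2]}' 60; python3 go.py .436 -.354 .080 -74.5
```

```text
clock: 14.0
position: [0.4363, -0.355, 0.0816]
ee_rot: [0.0, 0.991, 0.135, 0.0]
contact_force: [-0.6, -1.2, 0.2]
width: 0.0172
gripper_force: 0.6
t 14.00 pos [ 0.4363 -0.355   0.0816] yawY -74.48 tilt [ 4.e-04 -9.e-04 -1.e+00] F [-0.6 -1.2  0.2] M [-0.14  0.   -0.  ] w 0.0172 gf 0.6
roll 0.000 then mm [ 0.  -1.   1.6]
```

```bash
python3 -m crank '{"translation":[[0,0,0],[0,-1,3],[0,0,0],[0,0,0],[0,0,0],[0,0,0],[0,0,0],[0,0,0]],"roll":[0,0,0,0,0,0,0,0],"fingers":[0.32,0.32,0.3,0.2,0.1,0,0,0]}' 90; python3 go.py
python3 -m crank '{"translation":[[0,0,-2],[0,0,-4],[0,0,-8],[0,0,-10],[0,0,0],[0,0,0]],"roll":[0,0,0,0,0,0],"fingers":[0,0,0,0,0,0]}' ; python3 go.py
```

```text
clock: 14.8
position: [0.4361, -0.3541, 0.0788]
ee_rot: [0.001, 0.991, 0.135, 0.0]
contact_force: [0.6, -2.2, 0.5]
width: 0.0146
gripper_force: 88.5
t 14.80 pos [ 0.4361 -0.3541  0.0788] yawY -74.48 tilt [ 8.0e-04 -1.1e-03 -1.0e+00] F [ 0.6 -2.2  0.5] M [-0.38 -0.06  0.  ] w 0.0146 gf 88.5
clock: 15.4
position: [0.436, -0.3537, 0.1032]
ee_rot: [0.0, 0.991, 0.135, 0.0]
contact_force: [-0.1, -0.3, -4.4]
width: 0.0148
gripper_force: 88.1
t 15.40 pos [ 0.436  -0.3537  0.1032] yawY -74.48 tilt [ 8.e-04 -7.e-04 -1.e+00] F [-0.1 -0.3 -4.4] M [ 0.02  0.04 -0.01] w 0.0148 gf 88.1
```

```bash
python3 -m crank '{"translation":[[0,0,-12],[0,0,-22],[0,0,-25],[0,0,-25],[0,0,-25],[0,0,-18],[0,0,-5],[0,0,0]],"roll":[0,0,0,0,0,0,0,0],"fingers":[0,0,0,0,0,0,0,0]}' ; python3 go.py .5255 .0333 .235 -80.6
```

```text
clock: 16.2
position: [0.4359, -0.3537, 0.2354]
ee_rot: [0.001, 0.991, 0.135, 0.0]
contact_force: [0.0, 0.1, -4.7]
width: 0.0146
gripper_force: 88.4
t 16.20 pos [ 0.4359 -0.3537  0.2354] yawY -74.48 tilt [ 0.0011 -0.001  -1.    ] F [ 0.   0.1 -4.7] M [0.01 0.01 0.01] w 0.0146 gf 88.4
roll 0.107 then mm [ 1.516e+02 -3.671e+02  1.000e-01]
```

```bash
python3 -m crank '{"translation":[[0,0,0],[0,0,0],[0,0,0],[4,-9,0],[8,-18,0],[11,-26,0],[11,-28,0],[11,-28,0]],"roll":[0.03,0.047,0.03,0,0,0,0,0],"fingers":[0,0,0,0,0,0,0,0]}' >/dev/null
python3 -m crank '{"translation":[[12,-28,0],[12,-28,0],[12,-28,0],[12,-28,0],[12,-28,0],[11,-28,0],[11,-28,0],[10,-26,0]],"roll":[0,0,0,0,0,0,0,0],"fingers":[0,0,0,0,0,0,0,0]}' >/dev/null
python3 -m crank '{"translation":[[8,-18,0],[5,-12,0],[2,-6,0],[0,0,0],[0,0,0],[0,0,0]],"roll":[0,0,0,0,0,0],"fingers":[0,0,0,0,0,0]}' ; python3 go.py .5255 .0333 .235 -80.6
```

```text
clock: 18.4
position: [0.5257, 0.0324, 0.2345]
ee_rot: [0.0, 0.997, 0.081, -0.0]
contact_force: [-0.4, -0.8, -6.3]
width: 0.0144
gripper_force: 88.4
t 18.40 pos [0.5257 0.0324 0.2345] yawY -80.68 tilt [-3.e-04 -5.e-04 -1.e+00] F [-0.4 -0.8 -6.3] M [0.04 0.04 0.  ] w 0.0144 gf 88.4
roll -0.001 then mm [-0.1 -0.9 -0.5]
```

```bash
python3 -m crank '{"translation":[[0,-1,10],[0,0,20],[0,0,20],[0,0,17],[0,0,8],[0,0,0],[0,0,0],[0,0,0]],"roll":[0,0,0,0,0,0,0,0],"fingers":[0,0,0,0,0,0,0,0]}' >/dev/null; python3 go.py .5255 .0333 .112 -80.6
python3 - <<'E'
from crop import *
from h import *
for n in("top","scene"): cv2.imwrite(f"pics/{n}4_raw.png",get_image(n))
mont("pics/m6.png",[tile("pics/top4_raw.png",180,140,5),tile("pics/scene4_raw.png",185,140,4),tile("pics/top4_raw.png",180,180,5),tile("pics/scene4_raw.png",190,165,5)])
E
```

```text
t 19.20 pos [0.5266 0.0342 0.1606] yawY -80.62 tilt [ 2.3e-03 -1.0e-04 -1.0e+00] F [-0.  -0.4 -5.7] M [0.03 0.03 0.01] w 0.0147 gf 88.2
roll -0.000 then mm [-1.4  0.7 48.6]
```

View pics/m6.png

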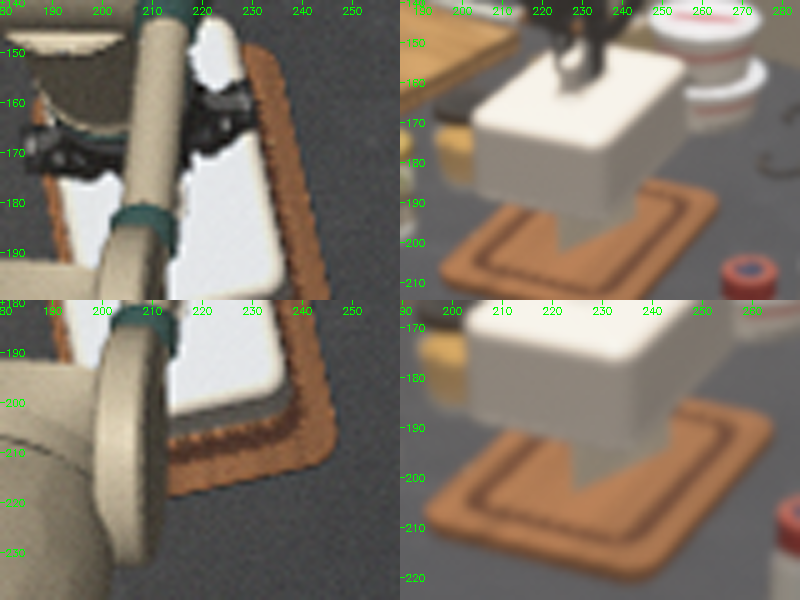

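The cover hangs above the wedge, roughly over the groove: in the top view its right edge runs (225,142) to (237,195), near edge at y≈198–203, left edge at (192,180). I'll measure its white top face relative to the board with the same threshold that I used at first.

```bash
cat > fit.py <<'E'
import sys
from h import *
f,zt,cx,cy,yaw=sys.argv[1],*map(float,sys.argv[2:6])
i=cv2.imread(f); m=(i.min(2)>190).astype(np.uint8)
_,lab,st,_=cv2.connectedComponentsWithStats(m)
c,s=np.cos(np.radians(yaw)),np.sin(np.radians(yaw))
v,u=np.nonzero(m); K,R,t=cam("top")
d=(R.T@np.linalg.inv(K)@np.stack([u,v,np.ones_like(u)]).astype(float)).T; o=-R.T@t; P=o+d*((zt-o[2])/d[:,2])[:,None]
q=P[:,:2]-[cx,cy]; X=(q@[c,s])*1000; Y=(q@[-s,c])*1000
ok=(abs(X)<110)&(abs(Y)<80); X,Y=X[ok],Y[ok]
def line(a,b,sgn,lo,hi,nm):
    pa=[];pb=[]
    for k in np.arange(lo,hi,4):
        w=b[(a>=k)&(a<k+4)]
        if len(w)>2: pa.append(k+2); pb.append((w*sgn).max()*sgn)
    pa,pb=np.array(pa),np.array(pb)
    print(nm,"n",len(pa),"median %.1f"%np.median(pb),"iqr",np.percentile(pb,[25,75]).round(1),"slope deg %.2f"%np.degrees(np.arctan(np.polyfit(pa,pb,1)[0])) if len(pa)>3 else "")
line(X,Y,-1,-75,75,"right y"); line(X,Y,1,-75,75,"left y"); line(Y,X,-1,-50,50,"near x"); line(Y,X,1,-50,50,"far x")
E
echo ORIG; python3 fit.py pics/top0_raw.png .074 .4370 -.3540 15.5
echo ORIG@TCP; python3 fit.py pics/top0_raw.png .074 .4361 -.3541 15.52
echo NOW; python3 fit.py pics/top4_raw.png .1558 .5266 .0342 9.4
```

```text
ORIG
right y n 38 median -56.1 iqr [-56.8 -55.2] slope deg 0.32
left y n 38 median 56.8 iqr [56.  57.5] slope deg -0.02
near x n 25 median -83.9 iqr [-84.2 -83. ] slope deg 0.11
far x n 25 median 83.3 iqr [82.3 84.2] slope deg 0.08
ORIG@TCP
right y n 38 median -56.5 iqr [-57.1 -55.3] slope deg 0.31
left y n 38 median 56.6 iqr [55.9 57.3] slope deg 0.04
near x n 25 median -83.0 iqr [-83.4 -82.2] slope deg 0.13
far x n 25 median 84.2 iqr [83.2 85.1] slope deg 0.17
NOW
right y n 30 median -56.1 iqr [-56.8 -55.5] slope deg 0.73
left y n 30 median 5.4 iqr [-35.5  55.1] slope deg -29.07
near x n 21 median -81.7 iqr [-82.7 -80.4] slope deg 25.11
far x n 21 median -1.3 iqr [-13.9   2.3] slope deg -37.59
```

```bash
for k in 1 2 3 4; do python3 -m crank '{"translation":[[0,0,0]],"roll":[0],"fingers":[0]}' >/dev/null; python3 go.py .5248 .0333 .112 -80.6 | sed 's/tilt.*F/F/'; done
```

```text
t 19.40 pos [0.5261 0.0343 0.1603] yawY -80.61 F [ 0.1  0.3 -4.8] M [ 0.04 -0.    0.03] w 0.0145 gf 88.2
roll -0.000 then mm [-1.6  0.8 48.3]
t 19.50 pos [0.5259 0.0343 0.16  ] yawY -80.61 F [-0.2  0.1 -5.9] M [ 0.03 -0.    0.  ] w 0.0145 gf 88.2
roll -0.000 then mm [-1.3  0.8 48. ]
t 19.60 pos [0.5258 0.0344 0.1598] yawY -80.61 F [ 1.1 -1.2 -5.9] M [-0.05 -0.01  0.05] w 0.0143 gf 88.2
roll -0.000 then mm [-1.2  0.9 47.8]
t 19.70 pos [0.5257 0.0343 0.1596] yawY -80.61 F [ 0.2  0.1 -4.8] M [0.01 0.03 0.  ] w 0.0145 gf 88.2
roll -0.000 then mm [-1.1  0.9 47.6]
```

```bash
python3 -m crank '{"translation":[[-0.8,1,5],[0,0,10],[0,0,10],[0,0,8],[0,0,5],[0,0,3],[0,0,0],[0,0,0]],"roll":[0,0,0,0,0,0,0,0],"fingers":[0,0,0,0,0,0,0,0]}' >/dev/null; python3 -m crank '{"translation":[[0,0,0],[0,0,0],[0,0,0],[0,0,0]],"roll":[0,0,0,0],"fingers":[0,0,0,0]}' >/dev/null; python3 go.py .5248 .0333 .112 -80.6
```

```text
t 20.90 pos [0.5252 0.0332 0.1188] yawY -80.61 tilt [ 4.e-04  1.e-04 -1.e+00] F [-0.4 -0.2 -4.6] M [-0.    0.01  0.04] w 0.0144 gf 88.5
roll -0.000 then mm [-0.4 -0.2  6.8]
```

```bash
python3 -m crank '{"translation":[[-0.3,0,3],[0,0,2.5],[0,0,1],[0,0,0],[0,0,0],[0,0,0],[0,0,0],[0,0,0]],"roll":[0,0,0,0,0,0,0,0],"fingers":[0,0,0,0,0,0,0,0]}' >/dev/null; python3 go.py .5248 .0333 .112 -80.6
python3 - <<'E'
from crop import *
from h import *
for n in("top","scene"): cv2.imwrite(f"pics/{n}5_raw.png",get_image(n))
# overlay of predicted rim (z=.033) and top (z=.107) outlines, groove centre line
im=cv2.imread("pics/scene5_raw.png"); S=8; x0,y0=180,140
a=cv2.resize(im[y0:y0+75,x0:x0+100],None,fx=S,fy=S,interpolation=cv2.INTER_CUBIC)
cv2.imwrite("pics/m7.png",a)
K=np.radians(9.4);c,s=np.cos(K),np.sin(K)
def rect(lx,ly,z,o): return [[o[0]+c*x-s*y,o[1]+s*x+c*y,z] for x,y in((-lx,-ly),(lx,-ly),(lx,ly),(-lx,ly))]
for nm,lx,ly,z in(("rim",.09,.0625,.033),("top",.09,.0625,.107),("board",.113,.086,.018)):
    o=(.5255,.0333)
    print(nm,((proj("scene",rect(lx,ly,z,o))-[x0,y0]+.5)*S).round(0).tolist())
E
python3 fit.py pics/top5_raw.png .107 .5255 .0333 9.4
```

```text
t 21.70 pos [0.5249 0.0332 0.1122] yawY -80.61 tilt [ 2.e-04  0.e+00 -1.e+00] F [-1.2  0.9 -5.3] M [ 0.    0.01 -0.  ] w 0.0144 gf 88.5
roll -0.000 then mm [-0.1 -0.2  0.2]
rim [[449.0, 560.0], [627.0, 367.0], [376.0, 313.0], [177.0, 494.0]]
top [[447.0, 398.0], [629.0, 217.0], [372.0, 166.0], [167.0, 336.0]]
board [[477.0, 633.0], [695.0, 385.0], [354.0, 311.0], [101.0, 539.0]]
right y n 29 median -55.8 iqr [-56.5 -55.2] slope deg 0.35
left y n 29 median 1.0 iqr [-36.6  49.5] slope deg -21.56
near x n 20 median -81.9 iqr [-82.7 -27.5] slope deg 37.90
far x n 20 median -1.7 iqr [-9.8 -0.2] slope deg -29.95
```

View pics/m7.png

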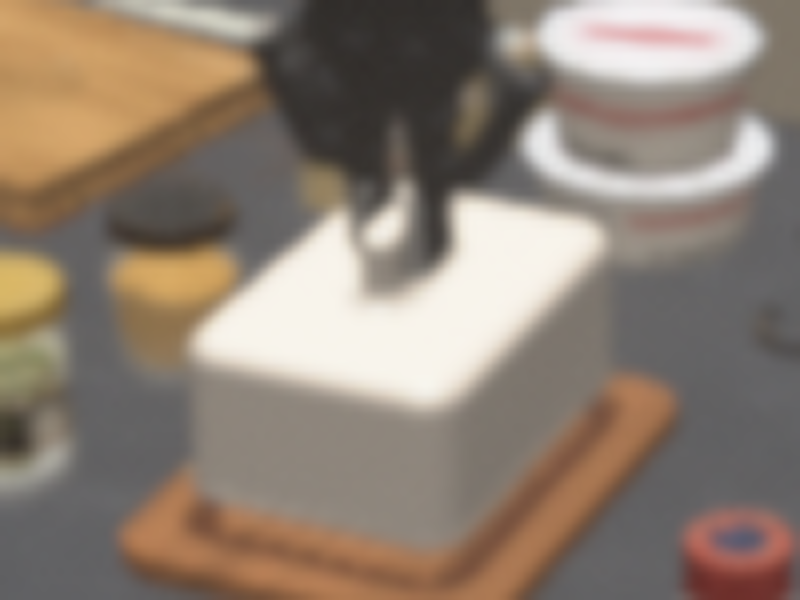

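The cover hangs level over the board, its rim's near corner at about (448,545) in the crop where 15 mm clearance predicts about (449,550). The groove shows evenly along both visible sides. The top view puts it centred and square to about 1 mm, so I'm handing in.

```bash
python3 -m crank '{"translation":[[0,0,0],[0,0,0],[0,0,0]],"roll":[0,0,0],"fingers":[0,0,0]}' && python3 -c "
from rig import manip; print(manip.sign_off())"
```

```text
clock: 22.1
position: [0.5248, 0.0332, 0.1121]
ee_rot: [-0.0, 0.997, 0.082, 0.0]
contact_force: [0.5, 0.0, -4.6]
width: 0.0143
gripper_force: 88.5
the job is handed in; nothing more can be done
None
```

The wedge lies lengthwise in the middle of the board, and the larger cover is still held level about 15 mm above it, square and centred over the groove to about 1 mm by the camera; handed in at 22 s with no unexpected contact forces (the verdict was not shown).

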